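# Swing the sample tray home under the curing lamp and start it

## Robot

A 6-joint arm with a two-finger parallel gripper is mounted at the origin on the work surface. World frame = base frame: x ahead of the robot, y to its left, z up, the work surface at z = 0. Lengths are in mm, angles in rad, forces in N, time in s.
With the tool pointing down it reaches from about 350 to 875 mm from the base axis. Payload 4.2 kg.
Tool frame: the origin (TCP) lies midway between the tips of the shut fingers; the grasp point (between the pads) lies 19 mm behind it (r.grip_depth is the distance from the TCP to the grasp point, in mm); z points along the fingers, y is the line along which they close (so a half turn about z gives the same grasp; the last joint's range is limited). The gripper opens to 87 mm and grips with 3 to 60 N. Pads are 19 mm wide; open, the fingers measure 117 mm over their backs; the gripper's body (75 mm by 190 mm) begins 51 mm behind the grasp point.
Start: joints at [1.434, 0.385, 0.008, 0, -1.194, -0.259], TCP at [240.933, 576.672, 222.55] pointing down, gripper open.
Joint ranges: [-3.14, 3.14], [-1.21, 2.06], [-1.07, 1.41], [-3.16, 2.05], [-2.99, -0.16], [-3.1, 3.1]. Speed limits (rad/s): [2.79, 2.79, 3.14, 3.14, 3.14, 3.14].

## Interface

Orientations are given as [roll, pitch, yaw] about the fixed x, y, z axes, in that order (R = Rz(yaw) Ry(pitch) Rx(roll)).
In Python, from workcell import readout, imaging, workorder, r gives the robot as it stands. The module is installed in compiled form; this text tells all that it offers.
- The arm moves only by the tool drive_tool, never from a script. Its argument "motion" is a list of rows, each a list of 5 numbers: the shift along the tool's x, y, z in cm, then the turn about the tool's z in degrees, then the closure in counts, from 0 (fully open) to 255 (shut). In form: [[x, y, z, turn, fingers], ...]. A call has 1 to 5 rows; each row is the pose to reach, as a shift and turn from the pose commanded when the call began, along the tool's axes at that moment; what a row does not reach only later rows make up. A row lasts 1/8 s, in which the tool goes at most 62.5 mm and 10.7 degrees, less where a joint would pass 70% of its speed; a pose out of reach is approached as far as the arm can. A call with a gripper value outside its range is refused whole. The fingers move at their own pace and stop on an object; "grip_force" is the grip in N (left out, the last holds). Time passes only in rows, so rows that repeat a pose let the fingers close. It gives the time, the measured TCP pose, the force, the opening and the grip force at its end, in the units of the state.
- readout.observe(): the state, without advancing time (a new reading comes with each control period).
- imaging.camera(name): name is "side" or "top" or "wrist"; returns a dict with "image" (420x560x3 uint8, blue, green, red), "depth" (420x560 float32, mm along the optical axis (not along the pixel's ray), 0 where there is no reading), "vfov" (degrees; the focal length in pixels is half the picture's height over the tangent of half this angle, whatever the lens; pixels are square), "cx", "cy" (the principal point, pixels), "k1" (the pictures are not rectified: a ray, as slopes to the right and down, at radius r is drawn at 1 + k1 r^2 times it, then the intrinsics apply), "R" (3x3) and "t" (3): a world point X has camera coordinates R X + t; the wrist camera has in their place "hand_eye" (4x4, takes a point from camera to tool coordinates, whose origin is the TCP and whose axes are the flange's). Camera axes: x right, y down, z forward; pixel columns grow to the right and rows downward; lengths in mm; the calibration is good to about 2 mm. A picture is of the moment at which its call begins: read the wrist's pose just before it.
- workorder.sign_off(): hands the job in; it is judged then, once.
The state is a dict: "t": time; "joints": joint angles; "dq": joint speeds; "tau": joint torques, N m; "position": TCP position; "orientation": TCP orientation; "contact_force": force on the tool from outside, world axes, zero at the start; "ft_torque": the same for the moment, N m; "finger_gap": opening from 0.0 (shut) to 1.0 (fully open); "gripper_force": force on a finger pad.
Only numpy, scipy, OpenCV 4.12 (cv2) and the standard library are available. Lean on these libraries where they do the work, as an engineer would, in place of code of your own. Each camera call takes 0.05 s, during which the arm holds its last target. There are 200 camera calls.

## Task

Push the aluminium sample tray near its orange-marked free corner so that it swings about its pin until its far rim meets the red sprung stop, then keep pressing it on the stop with about 11 N for half a second to seat it, without ever pushing the tray or the stop harder than 15 N. Ease off so that the tray stays resting against the stop, then press the green start button fully in. Leave everything else on the table where it stands.

Things in the scene. Friction and masses are not known exactly. Their poses are not given: they have to be found in the camera images.
- station: Fixed curing lamp and pivot pin, one piece. Origin on the pin's axis at table height; x runs along the tray's long side when the tray is home, y from the pin to the lamp, z up. Pin 12 mm thick with an 18 mm brass cap, top 17.5 mm above the table.
- visor (a point): Middle of the top of the white lamp's visor, 100 mm above the table, at station x 45, y 117 mm. The visor covers station x -35 to 125, y 80 to 155 mm, its underside 65 mm up; the lamp's solid rear housing spans y 150 to 240 mm.
- tray: Loose aluminium tray, rim 25 mm high, slick, about 0.5 kg, flat on the table, a 14 mm hole over the pin (1 mm play). Origin at the hole, underside; spans x -15 to 180, y -15 to 125 mm, z up. Starts 0.35 to 0.7 rad clockwise (from above) of home, where its axes agree with the station's (to 0.1 rad, as the stop is set); push it anticlockwise. Five nail tips stand along its far side.
- push_point (a point): Orange mark on the outer face of the tray's near long rim by the free corner: tray x 160, y -15 mm, 12.5 mm above the table. Push here, square to the rim, towards tray +y; nearer the pin more force is needed. Sliding the tray takes about 1 N here, up to 4 N more if the tool also bears down on the rim.
- dock: Fixed grey stop block, 50 mm wide, 32 mm high, spanning y 34 to 94 mm. Origin at table height below the nominal face of its red rubber bumper, axes as the station's, bumper facing -y. It lies at station x 160, y 125 mm.
- stop_nominal (a point): Nominal middle of the bumper's face (18 mm across), 14.5 mm above the table, fixed to the block. The bumper is on a set screw, adjusted anew each time: the real face is anywhere within 12 mm of this point along the dock's y, and is not measured. It is sprung and damped (6 N per mm, 10 mm travel): press at 10 mm/s or less and read the force.
- start (a joint): Travel of the green start button: 0 out, 0.006 m fully in; springs back; about 5 N to push fully in, straight down.
- start_top (a point): Centre of the top face of the green start button (28 mm across) on its small white pod beside the pin.
- polish_red: Red nail polish bottle, 30 mm across, 60 mm tall; origin at the centre of its underside. Bystander, leave alone.
- polish_blue: Blue nail polish bottle, 30 mm across, 60 mm tall; origin at the centre of its underside. Bystander, leave alone.
- polish_pink: Terracotta nail polish bottle, 30 mm across, 60 mm tall; origin at the centre of its underside. Bystander, leave alone.
- cream_jar: Small cream jar with a yellow lid, 52 mm across, 30 mm tall; origin at the centre of its underside. Bystander, leave alone.
- phone: Black phone lying flat, 150 x 72 x 9 mm; origin at the centre of its underside. Bystander, leave alone.
- buffer: Grey nail buffer block, 90 x 26 x 26 mm; origin at the centre of its underside. Bystander, leave alone.
- tip_box: Green box of nail tips, 60 x 100 x 35 mm; origin at the centre of its underside. Bystander, leave alone.

How it is judged (in metres and radians):
On the way, in this order (a step that is already met when the one before it is completed fails the run):
1. the tray is pressed on the sprung stop with at least 6 N for 0.3 s (contact force between tray and dock above 6 N), for 0.3 s.
2. the start button is then pressed at least 4.5 mm in (value of joint start above 0.0045 m), for 0.05 s.
At the end, for the whole second after the job is handed in: The tray lies flat on its pin (hole within 6 mm of the pin's axis), within 0.12 rad of the station's heading, still touching the stop (more than 0.05 N) and at rest; the start button has been pressed and is out again (less than 2 mm in) (contact force between tray and dock above 0.05 N and angle between the x axis of tray and the x axis of station, either way round below 0.12 rad and distance between tray and station below 0.006 m and angular speed of tray below 0.05 rad/s and value of joint start below 0.002 m).
It fails at once if the tray is pressed on the stop with more than 15 N (contact force between tray and dock above 15 N).
It fails at once if the robot pushes the tray with more than 15 N (contact force between any of the fingers, the arm and tray above 15 N).
It fails at once if a bystander is moved more than 20 mm (distance of any of polish_red, polish_blue, polish_pink, cream_jar, phone, buffer, tip_box from where it was at the start of the episode above 0.02 m).
It also fails if it takes over 64 s, if anything falls off the work surface, if the arm or the gripper's body presses on something with over 40 N, if the wrist force passes 120 N, or if a joint passes its speed limit or range.

## Working session

There is one attempt and no reset: what is moved stays moved. The work goes in short steps, Python scripts to look and compute and a tool call to move; the robot and the scene stay as the last step left them, time stands still between calls to the robot, and variables do not carry over. Pictures are saved under pics/ and viewed, at most 10 in all, crops included, and the job is handed in when it is done.

Besides the shell and the picture viewer there is one more tool, called after ">>>" by a JSON object that holds its "op" and its "data". drive_tool: Moves the arm, as the interface text tells. Its arguments: {"type":"object","properties":{"motion":{"type":"array"},"grip_force":{"type":"number"}},"required":["motion"]}

```bash
mkdir -p pics
cat > h.py <<'E'
import numpy as np,cv2,pickle
from workcell import readout,imaging,workorder,r
from scipy.spatial.transform import Rotation as Ro
def snap(n,tag):
    s=readout.observe(); c=imaging.camera(n); c=dict(c); c['s']=s
    if 'hand_eye' in c:
        T=np.eye(4);T[:3,:3]=Ro.from_euler('xyz',s['orientation']).as_matrix();T[:3,3]=s['position']
        M=np.linalg.inv(T@np.array(c['hand_eye'])); c['R']=M[:3,:3];c['t']=M[:3,3]
    pickle.dump(c,open(f'pics/{tag}.pkl','wb')); cv2.imwrite(f'pics/{tag}.png',c['image']); return c
def ld(tag): return pickle.load(open(f'pics/{tag}.pkl','rb'))
def ray(c,u,v):
    f=210/np.tan(np.radians(c['vfov'])/2); K=np.array([[f,0,c['cx']],[0,f,c['cy']],[0,0,1]])
    a,b=(u-c['cx'])/f,(v-c['cy'])/f; x,y=a,b
    for _ in range(30):
        k=1+c['k1']*(x*x+y*y); x,y=a/k,b/k
    R=np.array(c['R']); return R.T@[x,y,1],-R.T@np.array(c['t'])
def atz(c,u,v,z):
    d,o=ray(c,u,v); return o+d*(z-o[2])/d[2]
def dep(c,u,v):
    d,o=ray(c,u,v); z=np.median(c['depth'][int(v)-1:int(v)+2,int(u)-1:int(u)+2]); return o+d*z
E
python3 -c "
from h import *
print(readout.observe())
a=snap('top','top1');b=snap('side','side1')
for c in(a,b):print(c['vfov'],c['cx'],c['k1'],c['R'],c['t'])"
```

```text
{'t': 0.0, 'joints': array([ 1.43360802e+00,  3.85544380e-01,  6.60185821e-03, -4.86594963e-04,
       -1.19397660e+00, -2.58607408e-01]), 'dq': array([ 0.00077168, -0.00070099,  0.00058184, -0.0012596 ,  0.00065825,
        0.00153856]), 'tau': array([ 1.73735876e-03, -3.90670109e+01,  1.87409753e+01,  4.21989307e+00,
        1.10375145e-02, -1.74641277e-04]), 'position': array([240.71335779, 576.12847891, 221.45940435]), 'orientation': array([ 3.13942479e+00, -1.05841838e-04, -3.95975130e-01]), 'contact_force': array([-0.54762293,  0.37711183, -0.43422512]), 'ft_torque': array([-0.00369978,  0.01593428, -0.00550373]), 'gripper_force': 0.0, 'finger_gap': 1.000196524671493}
44.37400197032078 277.0413455460859 0.016154361303084636 [[ 0.01314207 -0.9998633   0.01003338]
 [-0.99541962 -0.01403262 -0.09456669]
 [ 0.09469456 -0.00874462 -0.99546797]] [  56.72532233  588.33835272 1136.33318756]
45.02217681199151 278.17130233082196 -0.14718053693100164 [[ 0.8904781  -0.45498435  0.00616448]
 [-0.34774386 -0.68920358 -0.63566708]
 [ 0.29346715  0.56390395 -0.7719387 ]] [-482.30424429  300.91572899  836.53731922]
```

View pics/top1.png

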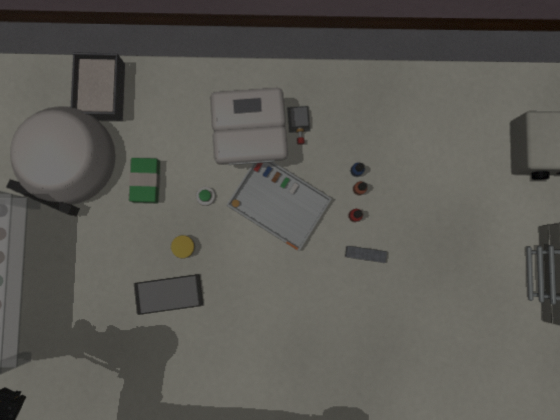

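View pics/side1.png

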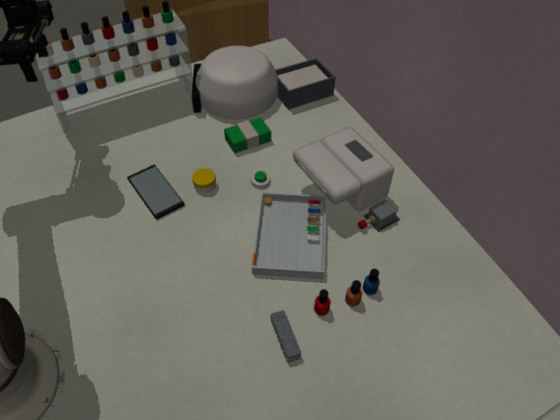

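The top view shows the pin at about (237,204), the orange mark at (293,244), the bumper at (301,141), the button at (206,196), and the lamp around (250,125). The side view agrees. I'll enlarge it.

```bash
python3 -c "
from h import *
c=ld('top1');i=c['image'][80:265,190:400];cv2.imwrite('pics/top1z.png',cv2.resize(i,None,fx=3.8,fy=3.2,interpolation=cv2.INTER_CUBIC) if 0 else cv2.resize(i,None,fx=3.2,fy=3.2,interpolation=cv2.INTER_CUBIC))"
```

```text
(no output)
```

View pics/top1z.png

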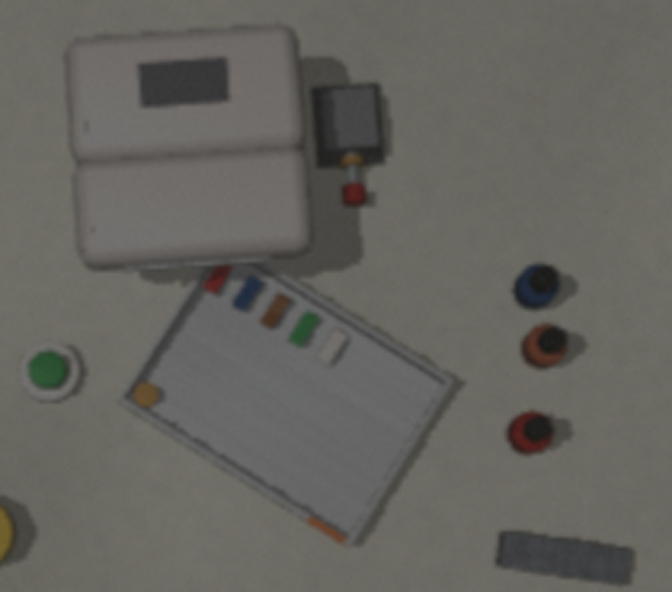

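The crop shows the pin at (146,395), the rim corners at (124,398), (352,545) and (462,381), the mark at (327,528), the button at (48,370), the bumper at (354,205) and the dock top centred at (348,120).

```bash
python3 -c "
from h import *
np.set_printoptions(precision=1,suppress=True)
c=ld('top1')
P=lambda u,v,z:atz(c,190+u/3.2,80+v/3.2,z)
pin=P(146,395,17.5);bum=P(354,200,20)
print('pin',pin,dep(c,190+146/3.2,80+395/3.2))
for n,u,v,z in [('cornP',124,398,25),('cornF',352,545,25),('cornR',462,381,25),('mark',327,528,20),('btn',48,370,25),('bum',354,200,20),('dockTL',313,87,32),('dockTR',378,84,32),('dockBR',382,152,32),('visL',85,268,90),('visR',308,252,90),('visTL',70,42,100),('visTR',295,26,100)]:
  print(n,P(u,v,z),dep(c,190+u/3.2,80+v/3.2))
b,f=P(124,398,25),P(352,545,25);d=f-b;print('tray yaw',np.arctan2(d[1],d[0]),np.hypot(d[0],d[1]))
d=P(308,252,90)-P(85,268,90);print('stn yaw',np.arctan2(d[1],d[0]));d=P(295,26,100)-P(70,42,100);print(np.arctan2(d[1],d[0]))
# pin->dock
d=P(348,84,32)[:2]*.5+P(350,158,32)[:2]*.5-pin[:2];print('dock',np.arctan2(d[1],d[0])-np.arctan2(125+64,160),np.hypot(*d),np.hypot(160,189))
# visor
d=P(192,150,100)[:2]-pin[:2];print(d)
"
```

```text
pin [598.1 159.2  17.5] [598.1 159.2  17.8]
cornP [595.  174.2  25. ] [595.2 174.4  22.8]
cornF [493.4  11.8  25. ] [493.8  10.5   0.4]
cornR [610.5 -65.2  25. ] [613.4 -68.3  -0.5]
mark [505.2  29.3  20. ] [505.1  29.5  23.9]
btn [614.1 228.4  25. ] [614.4 228.7  22.5]
bum [741.1  12.3  20. ] [740.8  12.4  21. ]
dockTL [820.2  43.1  32. ] [829.5  42.3   0.8]
dockTR [823.1  -3.5  32. ] [832.1  -5.5   2.2]
dockBR [773.5  -6.7  32. ] [780.6  -8.7   4.2]
visL [675.9 196.8  90. ] [692.  206.6   1.2]
visR [689.1  46.8  90. ] [705.8  44.6   3.7]
visTL [828.4 209.4 100. ] [860.3 221.6   1.2]
visTR [842.   57.7 100. ] [875.3  56.1   0.9]
tray yaw -2.1297605583221078 191.48823155730994
stn yaw -1.483013463957594
-1.4810824105192744
dock -1.4916266430926213 243.47887209039624 247.63077353188558
[157.3 -33.4]
```

>>> {"op": "drive_tool", "data": {"motion": [[4,4,0,0,255],[8.3,7.9,0,2,255],[12.5,12,0,4,255],[16.7,16,0,7,255],[20.8,19.8,0,9.3,255]], "grip_force": 20}}

```text
t: 0.72
position: [356.7, 311.7, 222.3]
orientation: [3.141, 0.0, -0.559]
contact_force: [0.4, 1.0, 0.9]
finger_gap: 0.519
gripper_force: 0.0
```

>>> {"op": "drive_tool", "data": {"motion": [[4.7,3.2,1,0,255],[9.4,6.4,3,0,255],[14.2,9.7,6,0,255],[18.9,12.9,9,0,255],[23.6,16.1,12,0,255]]}}

```text
t: 1.35
position: [469.5, 55.9, 104.9]
orientation: [-3.141, -0.0, -0.558]
contact_force: [0.8, -0.3, -0.0]
finger_gap: 0.02
gripper_force: 0.0
```

```bash
python3 -c "
from h import *
print(readout.observe()['position'],readout.observe()['contact_force'])
c=snap('wrist','w1');snap('top','top2')
for X in [(500.5,31.5,12.5),(471,50,0)]:
  q=c['R']@X+c['t'];print(q, c['cx']+q[0]/q[2]*210/np.tan(np.radians(c['vfov']/2)),c['cy']+q[1]/q[2]*210/np.tan(np.radians(c['vfov']/2)))
"
```

```text
[469.53477368  55.91212578 104.86353622] [ 0.83346725 -0.2803847  -0.00740457]
[  3.20573795 -35.46040861 254.35711468] 282.96719760947707 167.14860036456855
[  3.10298981  -5.18251742 275.61714168] 282.5700271864877 202.76459904895594
```

View pics/w1.png

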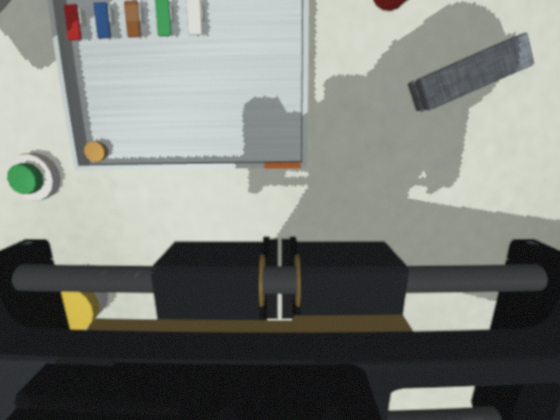

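The mark sits at (282,165) in the wrist view, as predicted; pin at (95,151) and button at (25,178). Now I'll lower behind the mark.

>>> {"op": "drive_tool", "data": {"motion": [[0,0,3,0,255],[0,0,6,0,255],[0,0,8,0,255],[0,0,9.2,0,255],[0,0,9.2,0,255]]}}

```text
t: 2.08
position: [468.8, 57.7, 13.2]
orientation: [3.14, 0.001, -0.558]
contact_force: [-1.1, 0.5, 1.1]
finger_gap: 0.003
gripper_force: 0.0
```

>>> {"op": "drive_tool", "data": {"motion": [[0.9,0.3,0.1,0,255],[1.7,0.5,0.1,0,255],[2.3,0.5,0.1,0,255],[2.6,0.5,0.1,0,255],[2.8,0.5,0.1,0,255]]}}

```text
t: 2.7
position: [490.4, 38.3, 12.7]
orientation: [-3.141, -0.0, -0.558]
contact_force: [-0.0, -0.1, -0.8]
finger_gap: 0.001
gripper_force: 0.0
```

>>> {"op": "drive_tool", "data": {"motion": [[0.15,0,0,0,255],[0.3,0,0,0,255],[0.45,0,0,0,255],[0.6,0,0,0,255],[0.75,0,0,0,255]]}}

```text
t: 3.32
position: [496.3, 34.4, 12.5]
orientation: [3.141, 0.0, -0.558]
contact_force: [-1.1, 0.4, 0.7]
finger_gap: 0.009
gripper_force: 0.4
```

>>> {"op": "drive_tool", "data": {"motion": [[0.4,0.05,0,-1.4,255],[0.9,0.1,0,-3.2,255],[1.4,0.14,0,-5,255],[2,0.17,0,-7.1,255],[2.5,0.19,0,-9,255]]}}

```text
t: 3.95
position: [517.2, 19.5, 12.6]
orientation: [-3.141, -0.0, -0.399]
contact_force: [-0.3, 1.0, -0.3]
finger_gap: 0.004
gripper_force: 0.4
```

>>> {"op": "drive_tool", "data": {"motion": [[0.5,0.06,0,-1.8,255],[1,0.11,0,-3.6,255],[1.5,0.15,0,-5.4,255],[2,0.17,0,-7.1,255],[2.5,0.19,0,-9,255]]}}

```text
t: 4.58
position: [539.4, 8.0, 12.6]
orientation: [-3.141, -0.0, -0.242]
contact_force: [-0.2, 0.3, -0.4]
finger_gap: 0.007
gripper_force: 0.4
```

>>> {"op": "drive_tool", "data": {"motion": [[0.5,0.06,0,-1.8,255],[1,0.11,0,-3.6,255],[1.5,0.15,0,-5.4,255],[2,0.17,0,-7.1,255],[2.3,0.18,0,-8.2,255]]}}

```text
t: 5.2
position: [561.2, 0.7, 12.6]
orientation: [3.142, 0.0, -0.1]
contact_force: [-1.2, -0.0, 0.3]
finger_gap: 0.008
gripper_force: 0.5
```

```bash
python3 -c "
from h import *
s=readout.observe();print(s['position'],s['contact_force'])
c=snap('wrist','w2')
c=snap('top','top3');i=c['image'][80:265,190:400];cv2.imwrite('pics/top3z.png',cv2.resize(i,None,fx=3.2,fy=3.2,interpolation=cv2.INTER_CUBIC))"
```

```text
[561.20546547   0.74336596  12.57429607] [-1.22564353 -0.00707329  0.3491236 ]
```

View pics/w2.png

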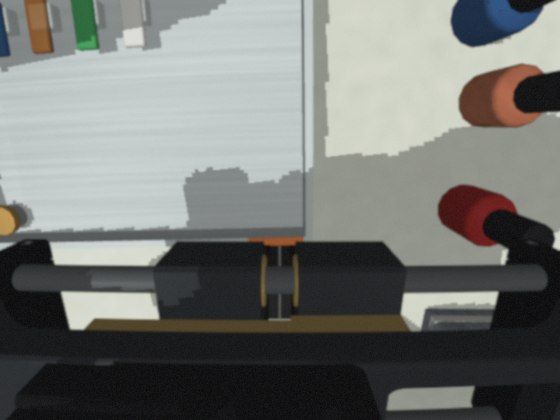

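The fingers are square on the orange mark, and the gripper's body is clear of the bottles. Now slow.

>>> {"op": "drive_tool", "data": {"motion": [[0.12,0.02,0,-0.4,255],[0.24,0.03,0,-0.8,255],[0.36,0.05,0,-1.2,255],[0.48,0.06,0,-1.6,255],[0.6,0.08,0,-2,255]]}}

```text
t: 5.92
position: [566.9, -0.5, 12.6]
orientation: [-3.142, -0.0, -0.065]
contact_force: [-1.4, 1.0, 0.3]
finger_gap: 0.008
gripper_force: 0.4
```

>>> {"op": "drive_tool", "data": {"motion": [[0.12,0.02,0,-0.4,255],[0.24,0.03,0,-0.8,255],[0.36,0.05,0,-1.2,255],[0.48,0.06,0,-1.6,255],[0.6,0.08,0,-2,255]]}}

```text
t: 6.55
position: [572.8, -1.7, 12.6]
orientation: [3.142, 0.0, -0.031]
contact_force: [-0.1, 0.6, 0.5]
finger_gap: 0.006
gripper_force: 0.4
```

>>> {"op": "drive_tool", "data": {"motion": [[0.1,0.01,0,-0.3,255],[0.2,0.02,0,-0.7,255]]}}

```text
t: 6.8
position: [574.8, -2.0, 12.6]
orientation: [3.142, 0.0, -0.018]
contact_force: [-1.8, 0.4, 0.4]
finger_gap: 0.006
gripper_force: 0.4
```

>>> {"op": "drive_tool", "data": {"motion": [[0.1,0.01,0,-0.3,255],[0.2,0.02,0,-0.7,255]]}}

```text
t: 7.05
position: [576.7, -2.3, 12.6]
orientation: [3.142, 0.0, -0.006]
contact_force: [-1.2, -0.1, -0.3]
finger_gap: 0.006
gripper_force: 0.5
```

>>> {"op": "drive_tool", "data": {"motion": [[0.1,0.01,0,-0.3,255],[0.2,0.02,0,-0.7,255]]}}

```text
t: 7.3
position: [578.8, -2.5, 12.6]
orientation: [3.142, 0.0, 0.006]
contact_force: [-1.4, -0.1, 0.7]
finger_gap: 0.009
gripper_force: 0.5
```

>>> {"op": "drive_tool", "data": {"motion": [[0.1,0.01,0,-0.3,255],[0.2,0.02,0,-0.7,255]]}}

```text
t: 7.55
position: [580.8, -2.7, 12.6]
orientation: [3.142, 0.0, 0.018]
contact_force: [-1.0, -0.8, 0.3]
finger_gap: 0.006
gripper_force: 0.5
```

>>> {"op": "drive_tool", "data": {"motion": [[0.1,0.01,0,-0.3,255],[0.2,0.02,0,-0.7,255]]}}

```text
t: 7.8
position: [582.8, -2.8, 12.6]
orientation: [3.142, 0.0, 0.03]
contact_force: [-1.1, -0.2, 1.1]
finger_gap: 0.005
gripper_force: 0.5
```

>>> {"op": "drive_tool", "data": {"motion": [[0.1,0.01,0,-0.3,255],[0.2,0.02,0,-0.7,255]]}}

```text
t: 8.05
position: [584.8, -3.0, 12.6]
orientation: [3.142, 0.0, 0.043]
contact_force: [-1.5, -0.8, -0.7]
finger_gap: 0.008
gripper_force: 0.5
```

>>> {"op": "drive_tool", "data": {"motion": [[0.1,0.01,0,-0.3,255],[0.2,0.02,0,-0.7,255]]}}

```text
t: 8.3
position: [586.8, -3.1, 12.6]
orientation: [3.142, 0.0, 0.055]
contact_force: [-1.0, -0.8, -0.6]
finger_gap: 0.006
gripper_force: 0.5
```

>>> {"op": "drive_tool", "data": {"motion": [[0.1,0.01,0,-0.3,255],[0.18,0.02,0,-0.6,255]]}}

```text
t: 8.55
position: [588.6, -3.1, 12.6]
orientation: [-3.142, -0.0, 0.065]
contact_force: [-0.7, -0.5, 0.3]
finger_gap: 0.004
gripper_force: 0.5
```

>>> {"op": "drive_tool", "data": {"motion": [[0.08,0.01,0,-0.3,255],[0.16,0.02,0,-0.6,255]]}}

```text
t: 8.8
position: [589.6, -3.3, 12.5]
orientation: [3.142, 0.001, 0.076]
contact_force: [-3.3, 0.1, 0.9]
finger_gap: 0.005
gripper_force: 1.3
```

Contact with the stop. I'll press in small steps.

>>> {"op": "drive_tool", "data": {"motion": [[0.05,0,0,-0.1,255],[0.08,0,0,-0.2,255],[0.08,0,0,-0.2,255]]}}

```text
t: 9.18
position: [589.9, -3.4, 12.4]
orientation: [3.141, 0.002, 0.079]
contact_force: [-4.6, -0.6, 2.8]
finger_gap: 0.005
gripper_force: 2.4
```

>>> {"op": "drive_tool", "data": {"motion": [[0.06,0,0,-0.1,255],[0.12,0.01,0,-0.2,255],[0.12,0.01,0,-0.2,255]]}}

```text
t: 9.55
position: [590.2, -3.5, 12.2]
orientation: [3.141, 0.004, 0.082]
contact_force: [-7.1, 0.1, 2.4]
finger_gap: 0.008
gripper_force: 3.2
```

>>> {"op": "drive_tool", "data": {"motion": [[0.06,0,0,-0.1,255],[0.12,0.01,0,-0.2,255],[0.16,0.01,0,-0.3,255],[0.16,0.01,0,-0.3,255]]}}

```text
t: 10.05
position: [590.5, -3.8, 11.9]
orientation: [3.141, 0.007, 0.087]
contact_force: [-8.8, 0.7, 3.0]
finger_gap: 0.005
gripper_force: 4.2
```

>>> {"op": "drive_tool", "data": {"motion": [[0.06,0,0,0,255],[0.1,0,0,0,255],[0.1,0,0,0,255]]}}

```text
t: 10.42
position: [590.7, -3.8, 11.7]
orientation: [3.141, 0.009, 0.087]
contact_force: [-9.2, -0.3, 3.7]
finger_gap: 0.005
gripper_force: 4.8
```

>>> {"op": "drive_tool", "data": {"motion": [[0.05,0,0,0,255],[0.08,0,0,0,255],[0.08,0,0,0,255],[0.08,0,0,0,255],[0.08,0,0,0,255]]}}

```text
t: 11.05
position: [590.8, -3.9, 11.5]
orientation: [3.141, 0.01, 0.087]
contact_force: [-10.0, -0.5, 4.8]
finger_gap: 0.003
gripper_force: 5.3
```

>>> {"op": "drive_tool", "data": {"motion": [[0.04,0,0,0,255],[0.04,0,0,0,255],[0.04,0,0,0,255],[0.04,0,0,0,255],[0.04,0,0,0,255]]}}

```text
t: 11.68
position: [590.9, -3.9, 11.4]
orientation: [3.141, 0.011, 0.086]
contact_force: [-11.9, -0.1, 4.3]
finger_gap: 0.007
gripper_force: 5.5
```

>>> {"op": "drive_tool", "data": {"motion": [[-0.05,0,0,0,255],[-0.1,0,0,0,255],[-0.15,0,0,0,255],[-0.2,0,0,0,255],[-0.25,0,0,0,255]]}}

```text
t: 12.3
position: [590.6, -3.8, 11.5]
orientation: [3.141, 0.006, 0.087]
contact_force: [-6.6, 0.5, 1.2]
finger_gap: 0.006
gripper_force: 3.1
```

>>> {"op": "drive_tool", "data": {"motion": [[-0.05,0,0,0,255],[-0.1,0,0,0,255],[-0.15,0,0,0,255],[-0.2,0,0,0,255],[-0.25,0,0,0,255]]}}

```text
t: 12.92
position: [590.3, -3.6, 12.2]
orientation: [3.141, 0.001, 0.087]
contact_force: [-3.0, -0.7, -1.3]
finger_gap: 0.008
gripper_force: 2.4
```

>>> {"op": "drive_tool", "data": {"motion": [[-0.05,0,0,0,255],[-0.1,0,0,0,255],[-0.15,0,0,0,255],[-0.2,0,0,0,255],[-0.25,0,0,0,255]]}}

```text
t: 13.55
position: [589.9, -3.3, 13.3]
orientation: [-3.141, -0.003, 0.088]
contact_force: [-1.6, -0.3, -0.8]
finger_gap: 0.009
gripper_force: 0.8
```

>>> {"op": "drive_tool", "data": {"motion": [[-0.05,0,0,0,255],[-0.1,0,0,0,255],[-0.15,0,0,0,255],[-0.2,0,0,0,255],[-0.25,0,0,0,255]]}}

```text
t: 14.18
position: [586.2, -3.8, 12.7]
orientation: [-3.142, -0.001, 0.088]
contact_force: [0.3, 0.2, 0.3]
finger_gap: 0.006
gripper_force: 0.0
```

>>> {"op": "drive_tool", "data": {"motion": [[-1.5,0,0,0,255],[-3,0,0,0,255],[-3,0,-4,0,255],[-3,0,-8,0,255],[-3,0,-12,0,255]]}}

```text
t: 14.8
position: [556.0, -6.5, 133.9]
orientation: [3.142, -0.0, 0.088]
contact_force: [0.5, -0.2, -0.9]
finger_gap: 0.007
gripper_force: 0.0
```

>>> {"op": "drive_tool", "data": {"motion": [[1,-4,0,0,255],[2.2,-9,0,0,255],[3.4,-14,0,0,255],[4.3,-18,0,0,255],[4.3,-18,0,0,255]]}}

```text
t: 15.42
position: [583.5, 179.3, 132.3]
orientation: [-3.141, -0.001, 0.091]
contact_force: [-0.6, 1.0, 0.2]
finger_gap: 0.01
gripper_force: 0.0
```

```bash
python3 -c "
from h import *
np.set_printoptions(precision=1,suppress=True)
c=snap('wrist','w3');print(c['s']['position'],c['s']['orientation'])
c=snap('top','top4');i=c['image'][80:265,190:400];cv2.imwrite('pics/top4z.png',cv2.resize(i,None,fx=3.2,fy=3.2,interpolation=cv2.INTER_CUBIC))"
```

```text
[583.5 179.3 132.3] [-3.1 -0.   0.1]
```

View pics/w3.png

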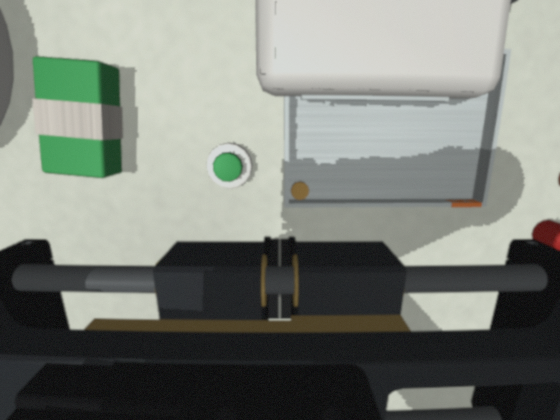

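View pics/top4z.png

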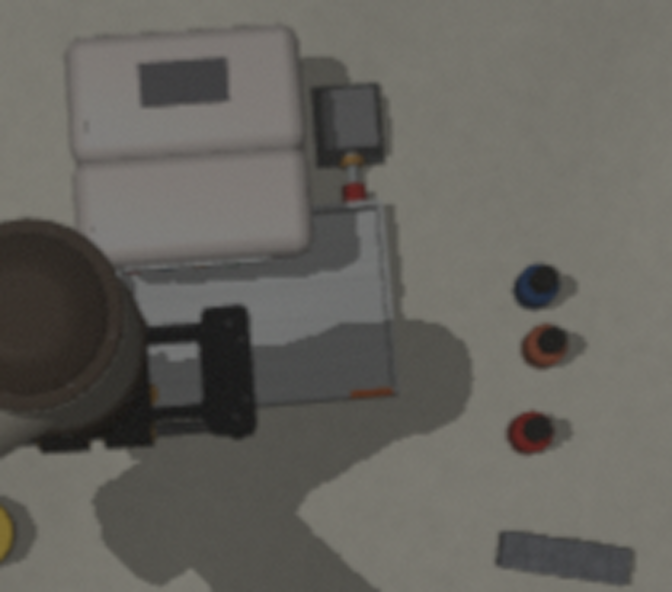

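The tray rim, with its edge at row 205, lies against the red bumper at (354,192–205). In the wrist view the button is at (228,167). Next I'll locate the button from it.

```bash
python3 -c "
from h import *
np.set_printoptions(precision=1,suppress=True)
c=ld('w3');print(dep(c,228,167),atz(c,228,167,22.5),readout.observe()['position'])
s=readout.observe();R=Ro.from_euler('xyz',s['orientation']).as_matrix();print(R.T@(dep(c,228,167)-s['position']))"
```

```text
[615.5 228.8  22.2] [615.5 228.8  22.5] [582.8 176.6 132.3]
[ 37.3 -49.2 110. ]
```

>>> {"op": "drive_tool", "data": {"motion": [[2,-2.5,0,0,255],[3.7,-4.9,2,0,255],[3.7,-4.9,6,0,255],[3.7,-4.9,9,0,255],[3.7,-4.9,10,0,255]]}}

```text
t: 16.15
position: [614.5, 226.5, 30.5]
orientation: [3.14, 0.004, 0.086]
contact_force: [0.7, 0.3, 0.4]
finger_gap: 0.003
gripper_force: 0.0
```

>>> {"op": "drive_tool", "data": {"motion": [[0,0,0,0,255],[0,0,0.3,0,255]]}}

```text
t: 16.4
position: [617.0, 228.9, 31.5]
orientation: [-3.14, -0.003, 0.088]
contact_force: [0.4, -0.5, 0.4]
finger_gap: 0.001
gripper_force: 0.0
```

>>> {"op": "drive_tool", "data": {"motion": [[-0.1,0,0.4,0,255],[-0.1,0,0.7,0,255],[-0.1,0,0.9,0,255],[-0.1,0,1.1,0,255],[-0.1,0,1.1,0,255]]}}

```text
t: 17.02
position: [614.8, 228.7, 18.9]
orientation: [3.142, -0.0, 0.088]
contact_force: [-1.8, -0.1, 2.7]
finger_gap: 0.003
gripper_force: 1.7
```

>>> {"op": "drive_tool", "data": {"motion": [[0,0,0.15,0,255],[0,0,0.3,0,255],[0,0,0.3,0,255]]}}

```text
t: 17.4
position: [614.8, 228.7, 16.5]
orientation: [3.142, -0.0, 0.088]
contact_force: [-2.7, 0.6, 7.3]
finger_gap: 0.004
gripper_force: 3.5
```

>>> {"op": "drive_tool", "data": {"motion": [[0,0,0.1,0,255],[0,0,0.2,0,255],[0,0,0.2,0,255]]}}

```text
t: 17.77
position: [614.9, 228.7, 16.3]
orientation: [3.141, -0.001, 0.089]
contact_force: [-5.8, -1.0, 15.0]
finger_gap: 0.006
gripper_force: 7.5
```

>>> {"op": "drive_tool", "data": {"motion": [[0,0,-0.5,0,255],[0,0,-1.5,0,255],[0,0,-4,0,255],[0,0,-8,0,255],[0,0,-12,0,255]]}}

```text
t: 18.4
position: [614.6, 228.3, 134.0]
orientation: [3.141, 0.001, 0.087]
contact_force: [1.5, 0.5, 1.0]
finger_gap: 0.006
gripper_force: 0.0
```

>>> {"op": "drive_tool", "data": {"motion": [[-5,0,0,0,255],[-10,0,0,0,255],[-14,0,0,0,255],[-14,0,0,0,255],[-14,0,0,0,255]]}}

```text
t: 19.02
position: [476.1, 216.8, 133.9]
orientation: [-3.141, -0.001, 0.088]
contact_force: [0.7, -0.0, -0.4]
finger_gap: 0.007
gripper_force: 0.0
```

```bash
python3 -c "
from h import *
a=snap('top','top5')
b=snap('side','side5')['image'];c=np.hstack([cv2.resize(a['image'][90:230,180:330],None,fx=2.6,fy=2.6,interpolation=2),cv2.resize(b[150:290,240:390],None,fx=2.6,fy=2.6,interpolation=2)]);cv2.imwrite('pics/fin.png',c)"
```

```text
(no output)
```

View pics/fin.png

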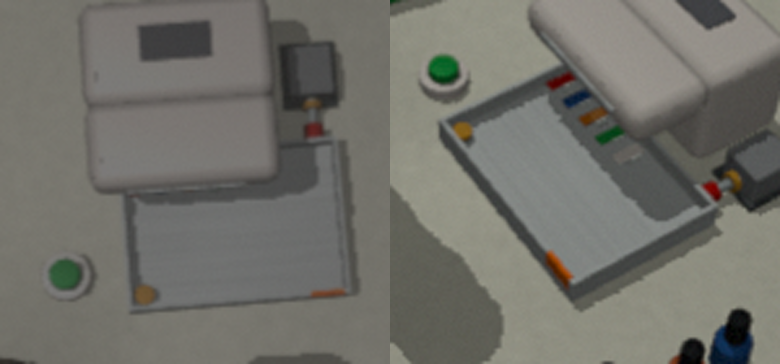

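Both views show the tray rim touching the red bumper and the green button out again. I'm handing in.

```bash
python3 -c "
from h import *
print(workorder.sign_off())"
```

```text
the job is handed in; nothing more can be done
None
```

I swung the tray onto the stop and held it there at about 10–12 N on the wrist force sensor. I then eased off with the rim still on the bumper in the last pictures, pressed the start button fully in, released it, and handed the job in; no verdict came back.

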